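# Stow two bulb tubes in the hidden empty cells of a flap-topped crate

## Task

Put the two slim tall bulb tubes that stand on the bench away in the leaning crate: feel gently through the shut flaps for the two cells that are still empty, and let one tube slide all the way down to the bottom of each. Leave everything else on the bench standing or lying where it is.

Things in the scene. Friction and masses are not known exactly. Their poses are not given: they have to be found in the camera images.
- cells: fixed plywood block of 6 leaning cells, 112 x 144 x 145 mm. Origin: centre of its underside; x up the slope of the cover (away from the robot), y across (robot's left), z out of the mouths, leaning 0.55 rad from vertical toward the robot. Cover at z=145 mm, cell floors at z=6 mm. Mouth centres at x=-26, +26, y=-46, 0, +46 mm. Cells 44 (x) by 40 mm (y) inside, walls 6 to 8 mm
- mouth00 (a point): mouth centre of the cell in the lower row (x=-26), right (y=-46), in the cover plane. Every cell is covered by an aluminium flap, flush with the cover, hinged on its upper (+x) edge: it swings down into the cell when pushed (under 1 N), hangs beside the tube, its tip then about 7 mm in from the cell's +x wall, and springs shut behind it. All flaps are shut at the start
- mouth01 (a point): mouth centre, lower row, middle. Four cells already hold a tube like tube_a, standing on the cell floor with its top 44 mm below the cover; two cells are empty. With the flaps shut it cannot be seen which
- mouth02 (a point): mouth centre, lower row, left. A tube lowered into a filled cell stops on the tube in it when its lower end is 44 mm below the cover; in an empty cell it goes on down to the floor, 139 mm below the cover
- mouth10 (a point): mouth centre, upper row (x=+26), right. A tube let go in an empty cell when it is more than half in slides down to the floor by itself, and the flap shuts above it
- mouth11 (a point): mouth centre, upper row, middle
- mouth12 (a point): mouth centre, upper row, left
- tube_a_center (a point): slim aluminium tube of spare bulbs with a steel cap (a), 30 mm in diameter all the way up, 95 mm tall, 0.08 to 0.17 kg, standing upright among other things on the bench; the point is its centre, half-way up; z is along the tube
- tube_b_center (a point): slim aluminium tube of spare bulbs with a steel cap (b), 30 mm in diameter all the way up, 95 mm tall, 0.08 to 0.17 kg, standing upright among other things on the bench; the point is its centre, half-way up; z is along the tube
- tin_wide: bystander: wide tin, 46 mm in diameter, 95 mm tall, standing; origin under its centre
- tin_short: bystander: short tube, 30 mm in diameter, 50 mm tall, standing; origin under its centre
- can: bystander: drinks can, 66 mm in diameter, 120 mm tall, standing; origin under its centre
- spool: bystander: spool of copper wire, 64 mm in diameter, 55 mm tall, standing; origin under its centre
- screwdriver: bystander: screwdriver lying near the crate, about 200 mm long along its x axis, under 35 mm high
- offcut: bystander: wood offcut 110 x 45 x 20 mm, lying; origin under its centre
- pliers: bystander: pliers lying on the bench, about 160 mm long along their x axis, 12 mm high
Not all that is in view belongs to the job. What is shaped like the part that bears tube_a_center but pink or turquoise is not meant. What is shaped like the part that bears tube_b_center but green is not meant.

How it is judged (in metres and radians):
At the end, for the whole second after the job is handed in: both tubes lie at rest on the floors of cells of the crate: centre 40 to 62 mm above the block's underside along the cells (53.5 mm when fully home), within the block (x within 50 mm, y within 68 mm of its axis), lined up with the cells within 0.2 rad (z of tube_a_center in the frame of cells between 0.04 and 0.062 m and x of tube_a_center in the frame of cells between -0.05 and 0.05 m and y of tube_a_center in the frame of cells between -0.068 and 0.068 m and angle between the z axis of each of tube_a_center, tube_b_center and the z axis of cells, either way round below 0.2 rad and linear speed of each of tube_a, tube_b below 0.02 m/s and z of tube_b_center in the frame of cells between 0.04 and 0.062 m and x of tube_b_center in the frame of cells between -0.05 and 0.05 m and y of tube_b_center in the frame of cells between -0.068 and 0.068 m); the robot touches nothing.
It fails at once if the wide tin or short tube is pushed more than 30 mm or tipped over (distance of any of tin_wide, tin_short from where it was at the start of the episode above 0.03 m or angle between any of tin_wide, tin_short's own z axis and vertical above 0.4 rad).
It fails at once if the drinks can or wire spool is pushed more than 30 mm or tipped over (distance of any of can, spool from where it was at the start of the episode above 0.03 m or angle between any of can, spool's own z axis and vertical above 0.4 rad).
It fails at once if the screwdriver, offcut or pliers are pushed more than 30 mm (distance of any of screwdriver, offcut, pliers from where it was at the start of the episode above 0.03 m).
It fails at once if the crate is struck or pressed with more than 60 N (contact force between cells and anything else above 60 N).
It also fails if it takes over 72 s, if anything falls off the work surface, if the arm or the gripper's body presses on something with over 40 N, if the wrist force passes 120 N, or if a joint passes its speed limit or range.

## Robot

A 6-joint arm with a two-finger parallel gripper is mounted at the origin on the work surface. World frame = base frame: x ahead of the robot, y to its left, z up, the work surface at z = 0. Lengths are in mm, angles in rad, forces in N, time in s.
With the tool pointing down it reaches from about 300 to 875 mm from the base axis. Payload 6.4 kg.
Tool frame: the origin (TCP) lies at the very end of the fingers, on their centre line; the grasp point (between the pads) lies 19 mm behind it; z points along the fingers, y is the line along which they close (so a half turn about z gives the same grasp; the last joint's range is limited). The gripper opens to 85 mm and grips with 20 to 120 N. Pads are 22 mm wide; open, the fingers measure 114 mm over their backs; the gripper's body (76 mm by 85 mm) begins 54 mm behind the grasp point. The pads swing forward as they close: fully open they stand 13 mm farther back than shut.
Start: joints at [0.993, 0.181, 1.607, -0, 1.354, -0.206], TCP at [208.883, 535.732, 231.288] pointing down, gripper open.
Joint ranges: [-2.99, 2.99], [-0.89, 2.07], [0.3, 2.58], [-1.14, 4.28], [0, 2.63], [-3.12, 3.12]. Speed limits (rad/s): [2.57, 2.57, 3.01, 3.14, 3.14, 3.14].

## Interface

Orientations are given as a unit quaternion [x, y, z, w].
In Python, from cell import * gives the robot as it stands. The module is installed in compiled form; this text tells all that it offers.
- The arm moves only by the shell command python3 -m crank 'ROWS' [FORCE]. ROWS is JSON, a list of rows, each a list of 7 numbers: the shift along the tool's x, y, z each as a share of 0.4 m, from -1 to 1, then the turn, a rotation vector about the tool's x, y, z each as a share of pi/4 rad, from -1 to 1, then the closure, from 0 (fully open) to 1 (shut). A call has 1 to 20 rows; each row shifts and turns the commanded pose from where the row before left it, along the tool's axes as they then stand; what a row does not reach is not made up. A row lasts 1/10 s, in which the tool goes at most 50 mm and 8.59 degrees, less where a joint would pass 70% of its speed; a pose out of reach is approached as far as the arm can. A call with a number of a shift or a turn outside -1 to 1 is refused whole. A call with a gripper value outside its range is refused whole. The fingers move at their own pace and stop on an object; FORCE is the grip in N (left out, the last holds). Time passes only in rows, so rows that do not move let the fingers close. It gives the time, the measured TCP pose, the force, the opening and the grip force at its end, in the units of the state.
- sense(): the state, without advancing time (a new reading comes with each control period).
- camera(name): name is "scene" or "top"; returns the picture (420x560x3 uint8, red, green, blue); there is no depth.
- calibration(name): a dict with "fov_y" (degrees; the focal length in pixels is half the picture's height over the tangent of half this angle, whatever the lens; pixels are square), "cx", "cy" (the principal point, pixels), "rvec" (rotation vector, rad) and "tvec" (3), from world to camera coordinates, as OpenCV has them. Camera axes: x right, y down, z forward; pixel columns grow to the right and rows downward; lengths in mm; the calibration is good to about 2 mm. A picture is of the moment at which its call begins. calibration takes no time and is no camera call.
- hand_in(): hands the job in; it is judged then, once.
The state is a dict: "time_s": time; "joints": joint angles; "joint_velocities": joint speeds; "effort": joint torques, N m; "eef_pos": TCP position; "tcp_rot": TCP orientation; "force": force on the tool from outside, world axes, zero at the start; "ft_torque": the same for the moment, N m; "gripper_width": finger opening in mm; "grip_force": force on a finger pad.
Only numpy, scipy, OpenCV 4.12 (cv2) and the standard library are available. Lean on these libraries where they do the work, as an engineer would, in place of code of your own. Each camera call takes 0.05 s, during which the arm holds its last target. There are 200 camera calls.

## Working session

There is one attempt and no reset: what is moved stays moved. The work goes in short steps, Python scripts to look and compute and a shell command to move; the robot and the scene stay as the last step left them, time stands still between calls to the robot, and variables do not carry over. Pictures are saved under pics/ and viewed, at most 10 in all, crops included, and the job is handed in when it is done.

```bash
mkdir -p pics
python3 - <<'E'
from cell import *
import cv2
for n in("scene","top"):
    im=camera(n); cv2.imwrite(f"pics/{n}0.png",cv2.resize(im[:,:,::-1],(800,600),interpolation=cv2.INTER_CUBIC)); cv2.imwrite(f"raw_{n}0.png",im[:,:,::-1]); print(n,calibration(n))
print(sense())
E
```

```text
scene {'fov_y': 50.550835544335754, 'cx': 282.8325512611844, 'cy': 204.70945947583567, 'rvec': array([ 2.22493506,  1.37407518, -0.40218036]), 'tvec': array([-262.80413071, -345.58166471, 1420.36198461])}
top {'fov_y': 51.41651521115526, 'cx': 276.68962884214227, 'cy': 207.4071668590154, 'rvec': array([ 2.12620826, -2.12192239,  0.19274057]), 'tvec': array([  -9.05431285,  575.13434618, 1207.97214396])}
{'time_s': 0.1, 'joints': array([ 9.92699650e-01,  1.81456380e-01,  1.60791409e+00, -4.10497932e-06,
        1.35378311e+00, -2.06248414e-01]), 'joint_velocities': array([-0.00277178, -0.00336531, -0.00211706, -0.00181451, -0.00026621,
       -0.00021726]), 'effort': array([ 4.43439376e-04, -4.45878267e+01, -3.52235699e+01, -1.84131463e-04,
        4.29120482e-03,  2.64191851e-05]), 'eef_pos': array([208.60113598, 535.2974305 , 230.4771261 ]), 'tcp_rot': array([ 1.84854325e-01,  9.82765623e-01, -7.21978054e-04, -2.96439184e-04]), 'force': array([-0.79253824,  0.00212638, -0.02730288]), 'ft_torque': array([ 0.03104034,  0.06206666, -0.03446133]), 'grip_force': 0.0, 'gripper_width': 85.38350168551337}
```

View pics/scene0.png

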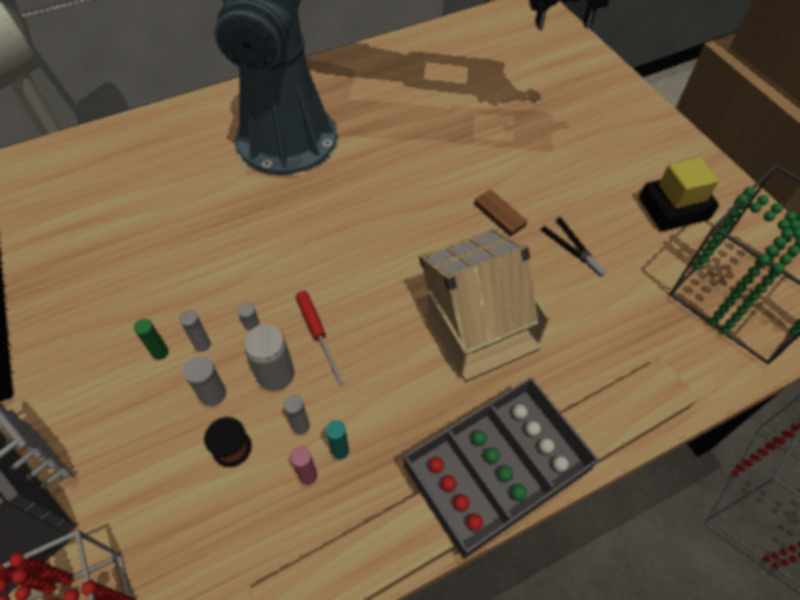

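View pics/top0.png

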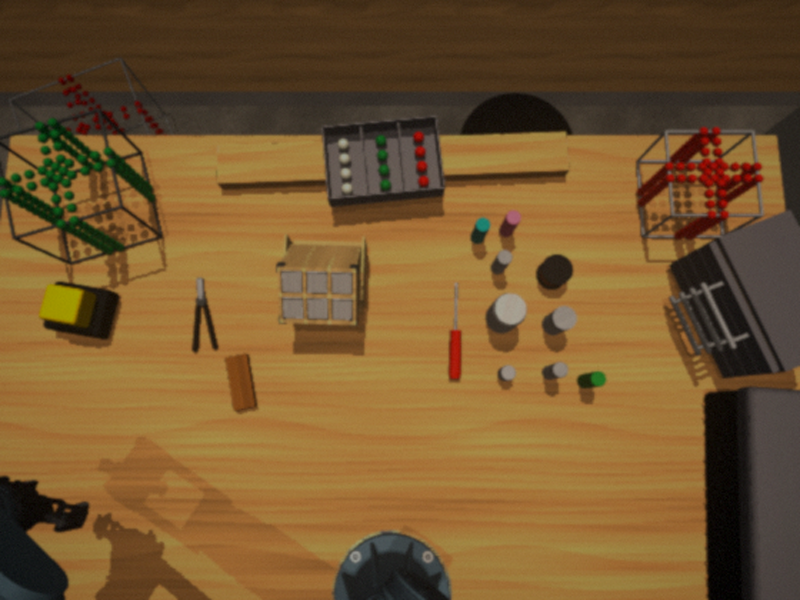

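The top view shows bare 30 mm tubes at about (502,262) and (556,371). The short tube is at (507,373), the wide tin at (560,320), and the crate cover around (318,295). I'll enlarge these next.

Run:
```python
import cv2,numpy as np
def crop(n,x,y,w,h,s):
    c=cv2.resize(cv2.imread(f"raw_{n}0.png")[y:y+h,x:x+w],None,fx=s,fy=s,interpolation=cv2.INTER_CUBIC)
    c=np.clip(c*1.3,0,255).astype(np.uint8)
    for i in range(0,w,10):
        cv2.line(c,(i*s,0),(i*s,4 if i%50 else 10),(255,255,0),1); cv2.putText(c,str(x+i),(i*s,20),0,.33,(255,255,0),1)
    for i in range(10,h,10): cv2.line(c,(0,i*s),(5,i*s),(255,255,0),1); cv2.putText(c,str(y+i),(6,i*s+4),0,.33,(255,255,0),1)
    return c
cv2.imwrite("pics/ct.png",np.hstack([crop("top",335,165,85,110,5),crop("top",190,155,72,110,5)]))
cv2.imwrite("pics/cs.png",np.hstack([crop("scene",120,205,100,115,4),crop("scene",290,155,95,115,4)]))
```

```text
(no output)
```

View pics/ct.png

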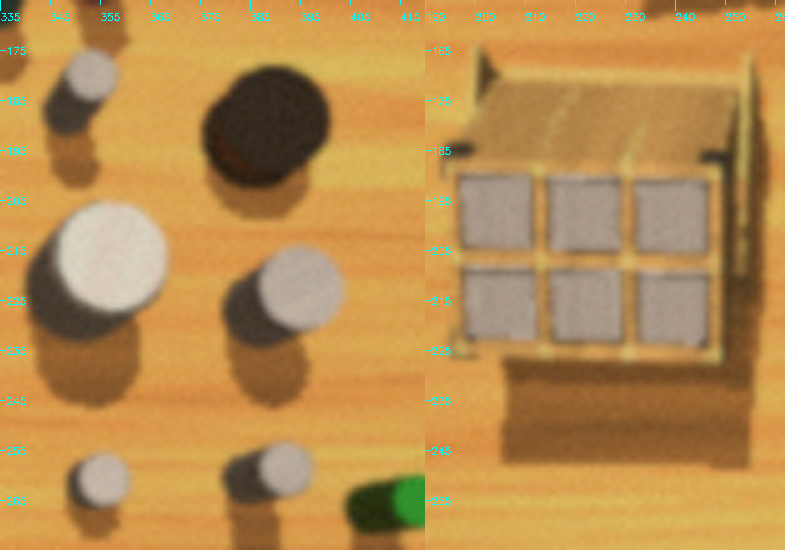

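View pics/cs.png

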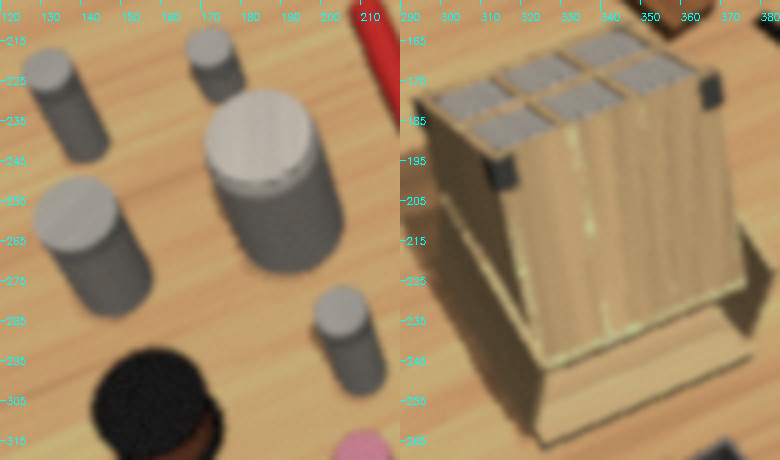

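The crops give the pixel positions of both tube tops and all six flap centres in both views. I'll triangulate the tubes and fit the crate pose from these.

```bash
cat > h.py <<'E'
from cell import *
import numpy as np, cv2
from scipy.optimize import least_squares
from scipy.spatial.transform import Rotation as R
def K(n):
    c=calibration(n); f=210/np.tan(np.radians(c["fov_y"])/2)
    return np.array([[f,0,c["cx"]],[0,f,c["cy"]],[0,0,1]]),c["rvec"],c["tvec"]
def proj(n,P):
    k,r,t=K(n); return cv2.projectPoints(np.asarray(P,float).reshape(-1,3),r,t,k,None)[0][:,0]
def onplane(n,uv,z):
    k,r,t=K(n); M=cv2.Rodrigues(r)[0]; d=M.T@np.linalg.inv(k)@[uv[0],uv[1],1]; o=-M.T@t
    return o+d*(z-o[2])/d[2]
E
python3 - <<'E'
from h import *
for n,u,z in(("top",(353,179.6),95),("scene",(204.8,282.1),95),("top",(391.8,258.4),95),("scene",(131.6,221.9),95),
 ("top",(355.6,260.6),50),("top",(394.8,222.2),95),("top",(357,216),120),("top",(389.4,188.2),55),("top",(334,160),95),("top",(360,155),95),("top",(318,247),30),("top",(320,200),20)): print(n,z,onplane(n,u,z).round(1))
T=np.array([(204.2,197.2),(222,197.8),(239.4,198.6),(205,216),(222.2,216.4),(239.6,217.0)])-.4
S=np.array([(353,173.25),(335,180),(317.75,187),(342,166.5),(325,173.5),(307.5,180.25)])-.4
L=np.array([(x,y,145) for x in(26,-26) for y in(46,0,-46)])
def pose(p): return R.from_euler("z",p[3])*R.from_euler("y",-p[4])
def f(p):
    W=pose(p).apply(L)+p[:3]; return np.r_[(proj("top",W)-T).ravel(),(proj("scene",W)-S).ravel()]
for fix in(0,1):
    g=(lambda q:f(np.r_[q,.55])) if fix else f
    s=least_squares(g,[550,150,40,0,.55][:5-fix]); print(s.x.round(4),s.cost,s.fun.round(1))
p=np.r_[s.x,.55]; print((pose(p).apply(L)+p[:3]).round(1), pose(p).as_matrix().round(4))
np.save("crate.npy",p)
E
```

```text
top 95 [ 647.6 -223.4   95. ]
scene 95 [ 646.1 -222.3   95. ]
top 95 [ 426.2 -322.8   95. ]
scene 95 [ 425.6 -321.5   95. ]
top 50 [ 422.9 -231.7   50. ]
top 95 [ 526.2 -335.7   95. ]
top 120 [ 539.3 -226.8  120. ]
top 55 [ 632.2 -335.5   55. ]
top 95 [ 705. -171.   95.]
top 95 [ 719.9 -245.5   95. ]
top 30 [ 463.1 -127.7   30. ]
top 20 [ 603.9 -136.7   20. ]
[ 6.317088e+02  1.351451e+02  3.529220e+01 -2.410000e-02  5.448000e-01] 0.87221944629108 [ 0.3  0.4 -0.   0.2  0.1 -0.2  0.2 -0.   0.2 -0.   0.1 -0.2 -0.4  0.1
  0.3  0.1 -0.  -0.1 -0.2  0.4  0.2 -0.2  0.7 -0.5]
[ 6.323513e+02  1.351095e+02  3.568180e+01 -2.440000e-02] 0.8814019001218937 [ 0.2  0.4 -0.   0.2  0.1 -0.1  0.2 -0.1  0.2 -0.   0.1 -0.2 -0.4  0.1
  0.3  0.  -0.  -0.1 -0.1  0.5  0.2 -0.2  0.7 -0.4]
[[579.9 182.4 172.9]
 [578.7 136.4 172.9]
 [577.6  90.4 172.9]
 [535.5 183.5 145.7]
 [534.4 137.5 145.7]
 [533.3  91.5 145.7]] [[ 0.8523  0.0244 -0.5225]
 [-0.0208  0.9997  0.0127]
 [ 0.5227  0.      0.8525]]
```

```bash
cat >> h.py <<'E'
def go(pos,Rt=None):
    s=sense(); C=R.from_quat(s["tcp_rot"]); Rt=C if Rt is None else Rt
    d=C.inv().apply(np.array(pos)-s["eef_pos"])/400; r=(C.inv()*Rt).as_rotvec()/(np.pi/4)
    print("shift",d.round(4),"rows",(np.linalg.norm(d)/.125).round(1),"turn",r.round(4),"rows",(np.linalg.norm(r)/.19).round(1),"shift after turn",(Rt.inv().apply(np.array(pos)-s["eef_pos"])/400).round(4),"w",round(s["gripper_width"],1),"F",s["force"].round(1),"pos",s["eef_pos"].round(1),"t",s["time_s"])
DOWN=R.from_matrix(np.array([[-1,0,0],[0,1,0],[0,0,-1]]).T)   # tool y = +Y
DOWNX=R.from_matrix(np.array([[0,1,0],[1,0,0],[0,0,-1]]).T)  # tool y = +X
E
python3 -c "
from h import *
go([647,-223,230],DOWN)"
python3 -m crank '[[0,0,0,0,0,-0.158,0.4],[0,0,0,0,0,-0.158,0.4],[0,0,0,0,0,-0.158,0.4],[-0.06,-0.105,0,0,0,0,0.4],[-0.06,-0.105,0,0,0,0,0.4],[-0.06,-0.105,0,0,0,0,0.4],[-0.06,-0.105,0,0,0,0,0.4],[-0.06,-0.105,0,0,0,0,0.4],[-0.06,-0.105,0,0,0,0,0.4],[-0.06,-0.105,0,0,0,0,0.4],[-0.06,-0.105,0,0,0,0,0.4],[-0.06,-0.105,0,0,0,0,0.4],[-0.06,-0.105,0,0,0,0,0.4],[-0.06,-0.105,0,0,0,0,0.4],[-0.06,-0.105,0,0,0,0,0.4],[-0.06,-0.105,0,0,0,0,0.4],[-0.06,-0.105,0,0,0,0,0.4],[-0.06,-0.105,0,0,0,0,0.4],[-0.06,-0.105,0,0,0,0,0.4],[0,0,0,0,0,0,0.4]]' 40
python3 -c "
from h import *
go([647,-223,180],DOWN)"
```

```text
shift [-1.7099 -1.368   0.0027] rows 17.5 turn [-0.0018 -0.0008 -0.4735] rows 2.5 shift after turn [-1.0960e+00 -1.8957e+00  1.2000e-03] w 85.4 F [-0.8  0.  -0. ] pos [208.6 535.3 230.5] t 0.1
time_s: 2.1
eef_pos: [594.6, -141.5, 230.0]
tcp_rot: [0.002, 1.0, -0.001, -0.0]
force: [0.2, 0.1, -0.4]
gripper_width: 51.5
grip_force: 0.0
shift [-0.132  -0.2029  0.1251] rows 2.2 turn [-0.0017 -0.0006 -0.0058] rows 0.0 shift after turn [-0.131  -0.2036  0.1249] w 51.5 F [ 0.2  0.1 -0.4] pos [ 594.6 -141.5  230. ] t 2.1
```

```bash
python3 -m crank '[[-0.044,-0.068,0.041,0,0,0,0.4],[-0.044,-0.068,0.041,0,0,0,0.4],[-0.044,-0.068,0.041,0,0,0,0.4],[0,0,0.1,0,0,0,0.4],[0,0,0,0,0,0,0.4],[0,0,0,0,0,0,0.4]]'
python3 - <<'E'
from h import *
go([647,-223,68],DOWN)
im=camera("scene")[240:330,150:270,::-1]; cv2.imwrite("pics/g1.png",cv2.resize(im,None,fx=6,fy=6,interpolation=cv2.INTER_CUBIC))
E
```

```text
time_s: 2.7
eef_pos: [644.9, -216.5, 141.0]
tcp_rot: [-0.0, 1.0, 0.001, -0.002]
force: [0.1, -0.2, 0.2]
gripper_width: 51.3
grip_force: 0.0
shift [-0.0058 -0.0165  0.1825] rows 1.5 turn [ 0.0026 -0.0042  0.0011] rows 0.0 shift after turn [-0.0052 -0.0162  0.1825] w 51.3 F [ 0.1 -0.2  0.2] pos [ 644.9 -216.5  141. ] t 2.7
```

View pics/g1.png

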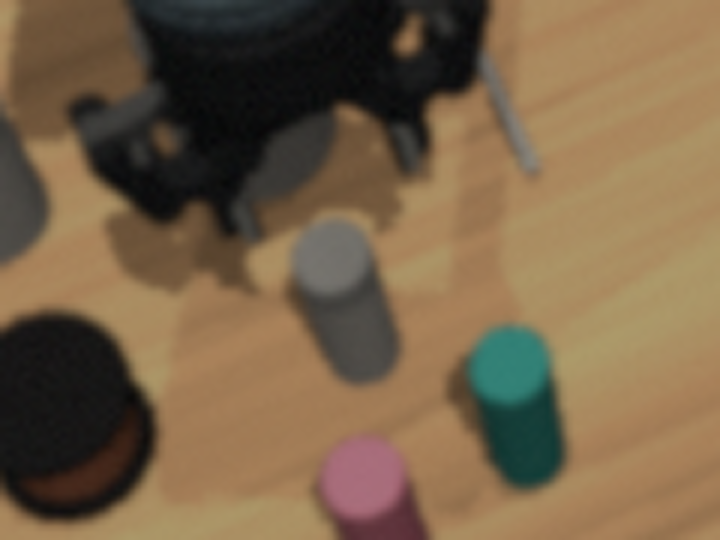

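The fingers straddle the tube top, with the tips at about (250,235) and (412,170) in the crop and the tube at (333,258). I'll correct by 2 mm and 6 mm, then go down and grip.

```bash
python3 -m crank '[[-0.0055,-0.0162,0,0,0,0,0.4],[0,0,0.06,0,0,0,0.4],[0,0,0.06,0,0,0,0.4],[0,0,0.06,0,0,0,0.4],[0,0,0,0,0,0,0.4],[0,0,0,0,0,0,0.4],[0,0,0,0,0,0,1],[0,0,0,0,0,0,1],[0,0,0,0,0,0,1],[0,0,0,0,0,0,1],[0,0,0,0,0,0,1],[0,0,0,0,0,0,1],[0,0,0,0,0,0,1],[0,0,0,0,0,0,1]]' 40
python3 - <<'E'
from h import *
p=np.load("crate.npy"); B=R.from_euler("z",p[3])*R.from_euler("y",-.55); b=B.as_matrix()
G=R.from_matrix(np.c_[-b[:,0],b[:,1],-b[:,2]])
go([645,-223,230],DOWN)
for i,x in enumerate((-26,26)):
  for j,y in enumerate((-46,0,46)): print(i,j,(B.apply([x,y,145+64+40])+p[:3]).round(1))
print("turn",(DOWN.inv()*G).as_rotvec()/(np.pi/4))
E
```

```text
time_s: 4.15
eef_pos: [649.9, -224.7, 72.9]
tcp_rot: [-0.0, 1.0, -0.001, 0.002]
force: [-0.2, 1.4, 6.5]
gripper_width: 27.9
grip_force: 39.4
shift [ 0.0107  0.0035 -0.3928] rows 3.1 turn [-0.0021  0.0048  0.0008] rows 0.0 shift after turn [ 0.0122  0.0041 -0.3927] w 27.9 F [-0.2  1.4  6.5] pos [ 649.9 -224.7   72.9] t 4.15
0 0 [479.   92.8 234.4]
0 1 [480.1 138.8 234.4]
0 2 [481.2 184.8 234.4]
1 0 [523.3  91.8 261.6]
1 1 [524.4 137.7 261.6]
1 2 [525.5 183.7 261.6]
turn [ 0.00853192 -0.70024675  0.03023911]
```

```bash
python3 -m crank '[[0,0,-0.06,0,0,0,1],[0,0,-0.12,0,0,0,1],[0,0,-0.12,0,0,0,1],[0,0,-0.12,0,0,0,1],[0,0,-0.12,0,0,0,1],[0.053,0.099,0,0,0,0,1],[0.053,0.099,0,0,0,0,1],[0.053,0.099,0,0,0,0,1],[0.053,0.099,0,0,0,0,1],[0.053,0.099,0,0,0,0,1],[0.053,0.099,0,0,0,0,1],[0.053,0.099,0,0,0,0,1],[0.053,0.099,0,0,0,0,1],[0,0,0,0.002,-0.175,0.008,1],[0,0,0,0.002,-0.175,0.008,1],[0,0,0,0.002,-0.175,0.008,1],[0,0,0,0.002,-0.175,0.008,1],[0,0,0,0,0,0,1],[0,0,0,0,0,0,1]]'
cat >> h.py <<'E'
p=np.load("crate.npy"); B=R.from_euler("z",p[3])*R.from_euler("y",-.55); b=B.as_matrix()
G=R.from_matrix(np.c_[-b[:,0],b[:,1],-b[:,2]])
def mouth(x,y,h): go(B.apply([x,y,145+h])+p[:3],G); s=sense(); print("in crate frame", (B.inv().apply(s["eef_pos"]-p[:3])-[0,0,145]).round(1),"Fcrate",B.inv().apply(s["force"]).round(1),"grip",s["grip_force"])
E
python3 - <<'E'
from h import *
mouth(-26,-46,90)
im=camera("scene")[120:240,270:430,::-1]; cv2.imwrite("pics/g2.png",cv2.resize(im,None,fx=5,fy=5,interpolation=cv2.INTER_CUBIC))
E
```

```text
time_s: 6.05
eef_pos: [478.3, 92.5, 287.1]
tcp_rot: [0.012, 0.962, -0.003, 0.271]
force: [0.6, 0.9, -0.3]
gripper_width: 27.7
grip_force: 40.1
shift [0.0675 0.0007 0.1483] rows 1.3 turn [ 0.0002 -0.0012 -0.0011] rows 0.0 shift after turn [0.0677 0.0008 0.1483] w 27.7 F [ 0.6  0.9 -0.3] pos [478.3  92.5 287.1] t 6.05
in crate frame [  1.1 -46.3 149.3] Fcrate [ 0.4  0.9 -0.6] grip 40.130815990269184
```

View pics/g2.png

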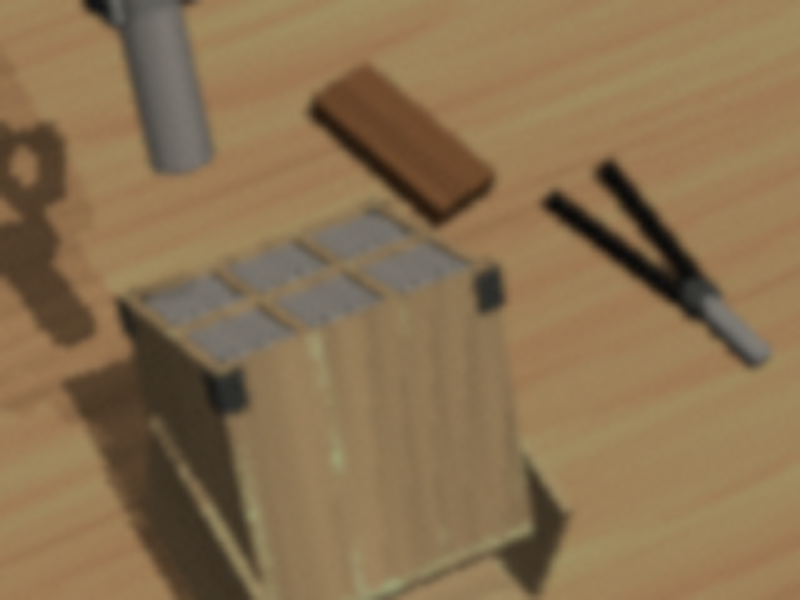

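The tube is held straight and aligned with the cells, with its lower end at about (182,158) in the crop and clear of the crate. I'll place it over mouth00, biased about 3 mm away from the flap side.

```bash
python3 -m crank '[[0.0377,0.0004,0.05,0,0,0,1],[0.0377,0.0004,0.06,0,0,0,1],[0,0,0.055,0,0,0,1],[0,0,0,0,0,0,1],[0,0,0,0,0,0,1],[0,0,0,0,0,0,1]]'
python3 - <<'E'
from h import *
s=sense();C=R.from_quat(s["tcp_rot"]);q=s["eef_pos"]
mouth(-29,-46,80); print(proj("scene",q+C.apply([0,0,73])),proj("top",q+C.apply([0,0,73])))
a=camera("scene")[110:230,270:430,::-1]; cv2.imwrite("pics/g3.png",cv2.resize(a,None,fx=5,fy=5,interpolation=cv2.INTER_CUBIC))
E
```

```text
time_s: 6.7
eef_pos: [488.6, 92.6, 215.9]
tcp_rot: [0.012, 0.962, -0.003, 0.272]
force: [-0.9, -0.2, -1.4]
gripper_width: 27.9
grip_force: 40.1
shift [0.004  0.0001 0.0079] rows 0.1 turn [ 0.0002  0.0016 -0.0014] rows 0.0 shift after turn [0.004  0.0001 0.0079] w 27.9 F [-0.9 -0.2 -1.4] pos [488.6  92.6 215.9] t 6.7
in crate frame [-27.4 -46.   83.2] Fcrate [-1.5 -0.2 -0.7] grip 40.07589474320412
[[306.78247417 175.44240964]] [[238.91153889 218.33981182]]
```

View pics/g3.png

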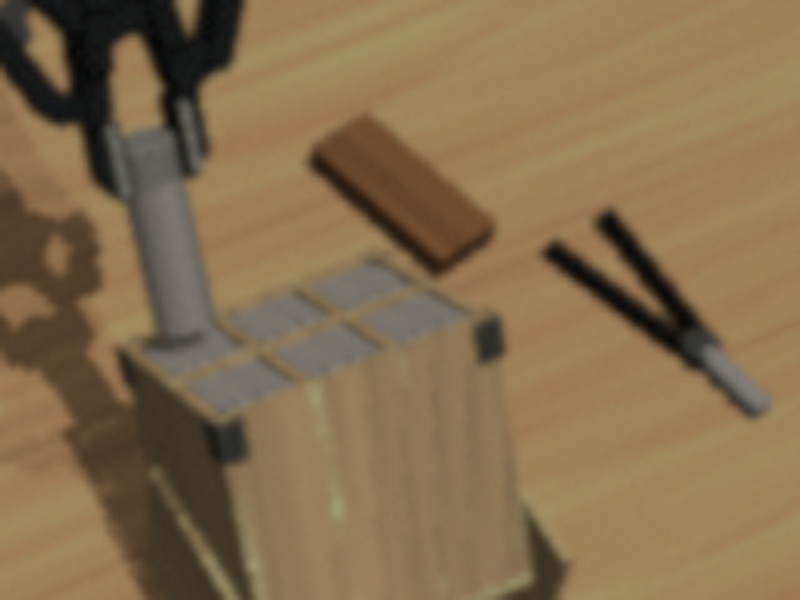

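The lower end sits over mouth00 as projected, at (183,332) in the crop. Lowering.

```bash
python3 -m crank '[[0.003,0,0.01,0,0,0,1],[0,0,0.01,0,0,0,1],[0,0,0.01,0,0,0,1],[0,0,0.01,0,0,0,1]]'
python3 -c "
from h import *
mouth(-29,-46,35)"
python3 -m crank '[[0,0,0.01,0,0,0,1],[0,0,0.01,0,0,0,1],[0,0,0.01,0,0,0,1],[0,0,0.01,0,0,0,1],[0,0,0.01,0,0,0,1],[0,0,0.01,0,0,0,1],[0,0,0.01,0,0,0,1],[0,0,0.01,0,0,0,1],[0,0,0,0,0,0,1],[0,0,0,0,0,0,1]]'
python3 -c "
from h import *
mouth(-29,-46,24)"
```

```text
time_s: 7.15
eef_pos: [494.8, 92.6, 199.6]
tcp_rot: [0.012, 0.962, -0.003, 0.272]
force: [-0.8, -0.0, -0.4]
gripper_width: 28.3
grip_force: 40.1
shift [-0.0041 -0.0003  0.0778] rows 0.6 turn [ 0.0003  0.0001 -0.0013] rows 0.0 shift after turn [-0.0041 -0.0003  0.0778] w 28.3 F [-0.8 -0.  -0.4] pos [494.8  92.6 199.6] t 7.15
in crate frame [-30.7 -45.9  66.1] Fcrate [-0.9 -0.1  0.1] grip 40.07985298521817
time_s: 8.15
eef_pos: [511.2, 92.2, 172.3]
tcp_rot: [0.012, 0.962, -0.003, 0.271]
force: [0.6, -0.0, -2.2]
gripper_width: 28.2
grip_force: 40.1
shift [-0.0049 -0.0003  0.0255] rows 0.2 turn [ 0.0004 -0.001  -0.0013] rows 0.0 shift after turn [-0.0049 -0.0003  0.0255] w 28.2 F [ 0.6 -0.  -2.2] pos [511.2  92.2 172.3] t 8.15
in crate frame [-31.  -45.9  34.2] Fcrate [-0.6 -0.  -2.2] grip 40.07461396045983
```

```bash
python3 -m crank '[[-0.003,0,0.006,0,0,0,1],[0,0,0.006,0,0,0,1],[0,0,0.006,0,0,0,1],[0,0,0.005,0,0,0,1],[0,0,0,0,0,0,1],[0,0,0,0,0,0,1]]'
python3 -c "
from h import *
mouth(-29,-46,24)"
```

```text
time_s: 8.75
eef_pos: [518.6, 93.0, 168.5]
tcp_rot: [0.012, 0.962, -0.003, 0.274]
force: [-20.2, 4.6, 25.4]
gripper_width: 27.5
grip_force: 43.9
shift [ 0.0059 -0.0028  0.0078] rows 0.1 turn [ 0.0021  0.0057 -0.0004] rows 0.0 shift after turn [ 0.0059 -0.0028  0.0079] w 27.5 F [-20.2   4.6  25.4] pos [518.6  93.  168.5] t 8.75
in crate frame [-26.7 -44.9  27.1] Fcrate [-4.   4.1 32.3] grip 43.94327558577061
```

mouth00 is filled: 32 N axial at 27 mm above the cover. Backing out and on to mouth01.

```bash
python3 -m crank '[[0,0,-0.03,0,0,0,1],[0,0,-0.06,0,0,0,1],[0,0,-0.06,0,0,0,1],[0,0,0,0,0,0,1],[0,0.058,0,0,0,0,1],[0,0.058,0,0,0,0,1],[0,0,0,0,0,0,1],[0,0,0,0,0,0,1],[0,0,0,0,0,0,1]]'
python3 -c "
from h import *
mouth(-29,0,77)"
```

```text
time_s: 9.65
eef_pos: [486.8, 138.7, 215.6]
tcp_rot: [0.012, 0.963, -0.003, 0.271]
force: [0.2, -0.9, -0.7]
gripper_width: 28.0
grip_force: 40.6
shift [-0.0027 -0.0002  0.0187] rows 0.2 turn [-0.     -0.0018 -0.0012] rows 0.0 shift after turn [-0.0027 -0.0002  0.0187] w 28.0 F [ 0.2 -0.9 -0.7] pos [486.8 138.7 215.6] t 9.65
in crate frame [-30.1   0.1  84.5] Fcrate [-0.2 -0.9 -0.7] grip 40.57527579367161
```

```bash
python3 -m crank '[[-0.003,0,0.01,0,0,0,1],[0,0,0.0105,0,0,0,1],[0,0,0.0105,0,0,0,1],[0,0,0.0105,0,0,0,1],[0,0,0.0105,0,0,0,1],[0,0,0.0105,0,0,0,1],[0,0,0.0105,0,0,0,1],[0,0,0.0105,0,0,0,1],[0,0,0.0105,0,0,0,1],[0,0,0.0105,0,0,0,1],[0,0,0.0105,0,0,0,1],[0,0,0.0105,0,0,0,1],[0,0,0.006,0,0,0,1],[0,0,0.006,0,0,0,1],[0,0,0.006,0,0,0,1],[0,0,0.004,0,0,0,1],[0,0,0,0,0,0,1],[0,0,0,0,0,0,1]]'
python3 -c "
from h import *
mouth(-29,0,25)"
```

```text
time_s: 11.45
eef_pos: [518.8, 138.4, 166.8]
tcp_rot: [0.012, 0.962, -0.003, 0.271]
force: [-0.1, 0.2, -2.4]
gripper_width: 28.0
grip_force: 40.6
shift [ 0.0016 -0.0013  0.0029] rows 0.0 turn [ 0.0004 -0.0004 -0.0013] rows 0.0 shift after turn [ 0.0016 -0.0013  0.0029] w 28.0 F [-0.1  0.2 -2.4] pos [518.8 138.4 166.8] t 11.45
in crate frame [-28.4   0.5  26.1] Fcrate [-1.3  0.2 -2. ] grip 40.597489178180695
```

```bash
python3 -m crank '[[0,0,0.007,0,0,0,1],[0,0,0.007,0,0,0,1],[0,0,0.007,0,0,0,1],[0,0,0.007,0,0,0,1],[0,0,0.007,0,0,0,1],[0,0,0,0,0,0,1],[0,0,0,0,0,0,1]]'
python3 -c "
from h import *
mouth(-29,0,10)"
```

```text
time_s: 12.15
eef_pos: [526.0, 138.2, 154.6]
tcp_rot: [0.012, 0.962, -0.003, 0.271]
force: [0.3, -0.1, -1.8]
gripper_width: 27.6
grip_force: 40.6
shift [ 0.0013 -0.0012  0.005 ] rows 0.0 turn [ 0.0002 -0.0009 -0.0013] rows 0.0 shift after turn [ 0.0013 -0.0012  0.005 ] w 27.6 F [ 0.3 -0.1 -1.8] pos [526.  138.2 154.6] t 12.15
in crate frame [-28.5   0.5  12. ] Fcrate [-0.7 -0.1 -1.7] grip 40.59739910066128
```

mouth01 is empty (about 61 mm in with no contact). Releasing and withdrawing.

```bash
python3 -m crank '[[0,0,0,0,0,0,0.4],[0,0,0,0,0,0,0.4],[0,0,0,0,0,0,0.4],[0,0,0,0,0,0,0.4],[0,0,0,0,0,0,0.4],[0,0,0,0,0,0,0.4],[0,0,0,0,0,0,0.4],[0,0,0,0,0,0,0.4],[0,0,-0.05,0,0,0,0.4],[0,0,-0.1,0,0,0,0.4],[0,0,-0.1,0,0,0,0.4],[0,0,-0.1,0,0,0,0.4],[0,0,0,0,0,0,0.4],[0,0,0,0,0,0,0.4]]'
python3 - <<'E'
from h import *
go([426,-322,290],DOWNX); go([426,-322,290],DOWN)
a=camera("scene")[110:230,270:430,::-1]; cv2.imwrite("pics/g4.png",cv2.resize(a,None,fx=5,fy=5,interpolation=cv2.INTER_CUBIC))
E
```

```text
time_s: 13.55
eef_pos: [453.3, 140.1, 275.7]
tcp_rot: [0.012, 0.962, -0.003, 0.273]
force: [-0.0, -0.5, -0.3]
gripper_width: 50.8
grip_force: 0.0
shift [ 0.0142 -1.1566 -0.0524] rows 9.3 turn [0.5443 0.5557 1.9132] rows 10.9 shift after turn [-1.1553 -0.0683 -0.0358] w 50.8 F [-0.  -0.5 -0.3] pos [453.3 140.1 275.7] t 13.55
shift [ 0.0142 -1.1566 -0.0524] rows 9.3 turn [-0.0073  0.7042 -0.0312] rows 3.7 shift after turn [ 0.0683 -1.1553 -0.0358] w 50.8 F [-0.  -0.5 -0.3] pos [453.3 140.1 275.7] t 13.55
```

View pics/g4.png

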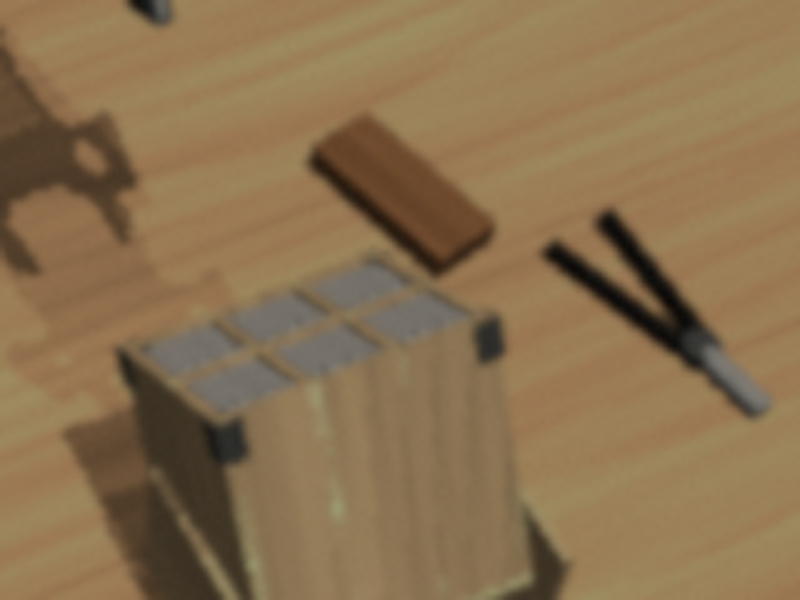

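The tube has dropped out of sight and all flaps are shut. Now for tube B.

```bash
python3 -m crank '[[0,0,0,-0.002,0.176,-0.008,0.4],[0,0,0,-0.002,0.176,-0.008,0.4],[0,0,0,-0.002,0.176,-0.008,0.4],[0,0,0,-0.002,0.176,-0.008,0.4],[0.007,-0.1155,0,0,0,0,0.4],[0.007,-0.1155,0,0,0,0,0.4],[0.007,-0.1155,0,0,0,0,0.4],[0.007,-0.1155,0,0,0,0,0.4],[0.007,-0.1155,0,0,0,0,0.4],[0.007,-0.1155,0,0,0,0,0.4],[0.007,-0.1155,0,0,0,0,0.4],[0.007,-0.1155,0,0,0,0,0.4],[0.007,-0.1155,0,0,0,0,0.4],[0.007,-0.1155,0,0,0,0,0.4]]'
python3 -m crank '[[0,0,0,0,0,0.182,0.4],[0,0,0,0,0,0.182,0.4],[0,0,0,0,0,0.182,0.4],[0,0,0,0,0,0.182,0.4],[0,0,0,0,0,0.182,0.4],[0,0,0,0,0,0.182,0.4],[0,0,0,0,0,0.182,0.4],[0,0,0,0,0,0.182,0.4],[0,0,0,0,0,0.182,0.4],[0,0,0,0,0,0.182,0.4],[0,0,0,0,0,0.182,0.4],[0,0,0,0,0,0,0.4]]'
python3 -c "
from h import *
go([426,-322,140],DOWNX)"
```

```text
time_s: 15.0
eef_pos: [424.3, -323.8, 271.6]
tcp_rot: [0.0, 1.0, 0.002, -0.003]
force: [0.6, 0.5, -0.1]
gripper_width: 51.2
grip_force: 0.0
time_s: 16.2
eef_pos: [424.7, -321.8, 271.7]
tcp_rot: [0.708, 0.706, -0.001, -0.003]
force: [-0.5, 0.4, -1.2]
gripper_width: 51.4
grip_force: 0.0
shift [-0.0015  0.0052  0.3292] rows 2.6 turn [-0.0076 -0.0042 -0.0035] rows 0.0 shift after turn [-0.0004  0.0032  0.3292] w 51.4 F [-0.5  0.4 -1.2] pos [ 424.7 -321.8  271.7] t 16.2
```

Down to TCP z≈72 and grip.

```bash
python3 -m crank '[[0,0.003,0.11,-0.007,-0.004,-0.003,0.4],[0,0,0.11,0,0,0,0.4],[0,0,0.11,0,0,0,0.4],[0,0,0,0,0,0,0.4],[0,0,0,0,0,0,0.4]]'
python3 -c "
from h import *
go([426,-322,72],DOWNX)"
```

```text
time_s: 16.7
eef_pos: [426.0, -322.0, 141.6]
tcp_rot: [0.706, 0.708, -0.0, 0.0]
force: [-0.2, -0.1, 1.1]
gripper_width: 51.2
grip_force: 0.0
shift [ 0.000e+00 -1.000e-04  1.739e-01] rows 1.4 turn [0.0003 0.0008 0.0041] rows 0.0 shift after turn [-1.000e-04 -1.000e-04  1.739e-01] w 51.2 F [-0.2 -0.1  1.1] pos [ 426.  -322.   141.6] t 16.7
```

```bash
python3 -m crank '[[0,0,0.058,0,0,0,0.4],[0,0,0.058,0,0,0,0.4],[0,0,0.058,0,0,0,0.4],[0,0,0,0,0,0,0.4],[0,0,0,0,0,0,0.4],[0,0,0,0,0,0,1],[0,0,0,0,0,0,1],[0,0,0,0,0,0,1],[0,0,0,0,0,0,1],[0,0,0,0,0,0,1],[0,0,0,0,0,0,1],[0,0,0,0,0,0,1],[0,0,0,0,0,0,1]]' 40
python3 -m crank '[[0,0,-0.06,0,0,0,1],[0,0,-0.11,0,0,0,1],[0,0,-0.11,0,0,0,1],[0,0,-0.11,0,0,0,1],[0,0,-0.11,0,0,0,1],[0,0,0,0,0,-0.182,1],[0,0,0,0,0,-0.182,1],[0,0,0,0,0,-0.182,1],[0,0,0,0,0,-0.182,1],[0,0,0,0,0,-0.182,1],[0,0,0,0,0,-0.182,1],[0,0,0,0,0,-0.182,1],[0,0,0,0,0,-0.182,1],[0,0,0,0,0,-0.182,1],[0,0,0,0,0,-0.182,1],[0,0,0,0,0,-0.182,1],[0,0,0,0,0,0,1]]'
python3 -c "
from h import *
go(B.apply([-29,46,145+150])+p[:3],DOWN)"
```

```text
time_s: 18.0
eef_pos: [427.7, -324.0, 75.2]
tcp_rot: [0.707, 0.708, -0.001, 0.004]
force: [-2.1, 0.4, 6.5]
gripper_width: 28.3
grip_force: 39.0
time_s: 19.7
eef_pos: [426.3, -322.0, 273.8]
tcp_rot: [-0.002, 1.0, -0.002, 0.002]
force: [0.9, 0.1, -1.1]
gripper_width: 27.7
grip_force: 40.0
shift [-7.6300e-02  1.2683e+00 -8.0000e-04] rows 10.2 turn [-0.0054  0.0042  0.0056] rows 0.0 shift after turn [-0.0708  1.2686  0.0044] w 27.7 F [ 0.9  0.1 -1.1] pos [ 426.3 -322.   273.8] t 19.7
```

```bash
python3 -m crank '[[-0.0069,0.1153,-0.002,0,0,0,1],[-0.0069,0.1153,0,0,0,0,1],[-0.0069,0.1153,0,0,0,0,1],[-0.0069,0.1153,0,0,0,0,1],[-0.0069,0.1153,0,0,0,0,1],[-0.0069,0.1153,0,0,0,0,1],[-0.0069,0.1153,0,0,0,0,1],[-0.0069,0.1153,0,0,0,0,1],[-0.0069,0.1153,0,0,0,0,1],[-0.0069,0.1153,0,0,0,0,1],[-0.0069,0.1153,0,0,0,0,1],[0,0,0,0.001,-0.175,0.009,1],[0,0,0,0.001,-0.175,0.009,1],[0,0,0,0.001,-0.175,0.009,1],[0,0,0,0.001,-0.175,0.009,1],[0,0,0,0,0,0,1],[0,0,0,0,0,0,1]]'
python3 -c "
from h import *
mouth(-29,46,85)"
```

```text
time_s: 21.4
eef_pos: [454.9, 185.7, 273.0]
tcp_rot: [0.013, 0.962, -0.002, 0.272]
force: [0.5, 0.2, 0.3]
gripper_width: 27.8
grip_force: 40.2
shift [ 0.002  -0.0009  0.1641] rows 1.3 turn [ 0.002   0.0012 -0.0035] rows 0.0 shift after turn [ 0.0018 -0.0007  0.1641] w 27.8 F [0.5 0.2 0.3] pos [454.9 185.7 273. ] t 21.4
in crate frame [-28.3  46.3 150.7] Fcrate [0.6 0.3 0. ] grip 40.22640812094323
```

```bash
python3 -m crank '[[0.001,-0.001,0.055,0,0,0,1],[0,0,0.055,0,0,0,1],[0,0,0.054,0,0,0,1],[0,0,0,0,0,0,1],[0,0,0.0105,0,0,0,1],[0,0,0.0105,0,0,0,1],[0,0,0.0105,0,0,0,1],[0,0,0.0105,0,0,0,1],[0,0,0.0105,0,0,0,1],[0,0,0.0105,0,0,0,1],[0,0,0.0105,0,0,0,1],[0,0,0.0105,0,0,0,1],[0,0,0.0105,0,0,0,1],[0,0,0.0105,0,0,0,1],[0,0,0.0105,0,0,0,1],[0,0,0.0105,0,0,0,1],[0,0,0.006,0,0,0,1],[0,0,0.006,0,0,0,1],[0,0,0.006,0,0,0,1],[0,0,0.004,0,0,0,1]]'
python3 -m crank '[[0,0,0,0,0,0,1],[0,0,0,0,0,0,1]]'
python3 -c "
from h import *
mouth(-29,46,25)"
```

```text
time_s: 23.4
eef_pos: [522.7, 183.9, 170.5]
tcp_rot: [0.012, 0.961, -0.003, 0.276]
force: [-25.5, -2.0, 36.0]
gripper_width: 27.8
grip_force: 48.1
time_s: 23.6
eef_pos: [522.7, 184.1, 170.4]
tcp_rot: [0.012, 0.961, -0.002, 0.276]
force: [-20.5, -4.5, 28.8]
gripper_width: 27.3
grip_force: 47.8
shift [ 0.0124 -0.0009  0.0069] rows 0.1 turn [ 0.0023  0.0126 -0.0007] rows 0.1 shift after turn [ 0.0123 -0.0009  0.007 ] w 27.3 F [-20.5  -4.5  28.8] pos [522.7 184.1 170.4] t 23.6
in crate frame [-24.1  46.4  27.8] Fcrate [-2.3 -5.  35.2] grip 47.77482092147693
```

mouth02 is filled (44 N peak). On to mouth12, with slightly less press at the end.

```bash
python3 -m crank '[[0,0,-0.03,0,0,0,1],[0,0,-0.06,0,0,0,1],[0,0,-0.06,0,0,0,1],[0,0,0,0,0,0,1],[-0.065,0,0,0,0,0,1],[-0.065,0,0,0,0,0,1],[0,0,0,0,0,0,1],[0,0,0,0,0,0,1],[0,0,0,0,0,0,1]]'
python3 - <<'E'
from h import *
mouth(23,46,85)
a=camera("scene")[90:210,270:430,::-1]; cv2.imwrite("pics/g5.png",cv2.resize(a,None,fx=5,fy=5,interpolation=cv2.INTER_CUBIC))
s=sense();print(proj("scene",s["eef_pos"]+R.from_quat(s["tcp_rot"]).apply([[0,0,0],[0,0,73]]))-[270,90])
E
```

```text
time_s: 24.5
eef_pos: [531.8, 183.0, 241.9]
tcp_rot: [0.012, 0.962, -0.003, 0.271]
force: [-0.5, -0.2, -1.4]
gripper_width: 27.8
grip_force: 43.9
shift [-0.0048  0.0014 -0.0026] rows 0.0 turn [ 0.0007 -0.0011 -0.0013] rows 0.0 shift after turn [-0.0048  0.0014 -0.0026] w 27.8 F [-0.5 -0.2 -1.4] pos [531.8 183.  241.9] t 24.5
in crate frame [21.1 45.5 84. ] Fcrate [-1.2 -0.2 -0.9] grip 43.91574650653638
[[75.44368322 48.96631613]
 [80.26065423 78.06477801]]
```

View pics/g5.png

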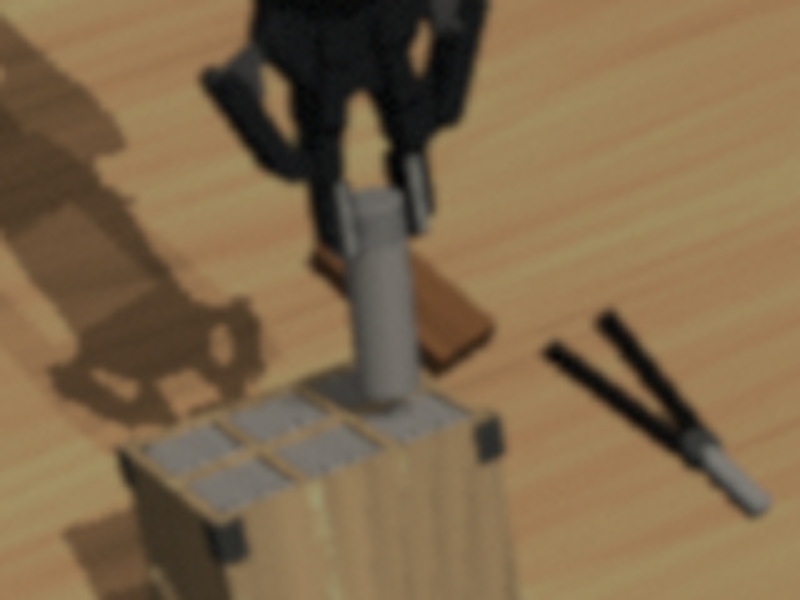

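The tube in the gripper now looks tilted: in the crop its axis runs from about (378,195) to (388,395), where (370,201) to (401,390) was expected. I'll check both views together before going on.

Run:
```python
from h import *
s=sense();Q=R.from_quat(s["tcp_rot"]); L=[Q.apply([0,0,z])+s["eef_pos"] for z in(-22,0,35,73)]
out=[]
for n,x,y in(("scene",310,115),("top",180,150)):
    im=np.ascontiguousarray(camera(n)[:,:,::-1]); cv2.imwrite(f"raw_{n}5.png",im)
    c=cv2.resize(im[y:y+75,x:x+50],None,fx=8,fy=8,interpolation=cv2.INTER_CUBIC); c=np.clip(c*1.4,0,255).astype(np.uint8)
    q=((proj(n,L)+.5-[x,y])*8).round().astype(int); print(n,q.tolist())
    for a in q: cv2.circle(c,tuple(int(v) for v in a),3,(0,255,0),-1)
    out.append(c)
cv2.imwrite("pics/g6.png",np.hstack(out))
# tube edges by saturation per row, scene
h=cv2.cvtColor(cv2.imread("raw_scene5.png"),cv2.COLOR_BGR2HSV)
for r in range(142,166,3): print(r,h[r,336:358,1].tolist())
```

```text
scene [[275, 123], [288, 196], [306, 309], [326, 429]]
top [[138, 515], [151, 489], [172, 448], [192, 407]]
142 [146, 133, 107, 60, 30, 23, 26, 24, 25, 22, 25, 24, 26, 27, 32, 59, 112, 140, 140, 130, 124, 121]
145 [155, 144, 112, 56, 31, 23, 26, 29, 26, 26, 25, 24, 22, 25, 25, 38, 94, 140, 152, 153, 148, 141]
148 [123, 125, 122, 67, 33, 27, 27, 25, 26, 26, 23, 24, 26, 27, 25, 34, 79, 129, 149, 151, 150, 149]
151 [116, 115, 114, 107, 72, 34, 25, 25, 26, 27, 26, 25, 27, 24, 25, 31, 62, 118, 146, 151, 150, 151]
154 [119, 119, 117, 113, 89, 41, 25, 23, 26, 25, 26, 25, 24, 26, 25, 26, 45, 96, 136, 151, 152, 147]
157 [114, 113, 111, 112, 97, 58, 23, 23, 27, 25, 24, 25, 24, 25, 23, 25, 36, 85, 135, 148, 148, 153]
160 [108, 109, 107, 105, 96, 64, 33, 24, 25, 26, 24, 25, 25, 27, 25, 25, 28, 40, 89, 150, 153, 150]
163 [107, 104, 103, 98, 81, 54, 31, 22, 28, 26, 24, 24, 25, 24, 27, 25, 32, 45, 82, 118, 154, 158]
```

View pics/g6.png

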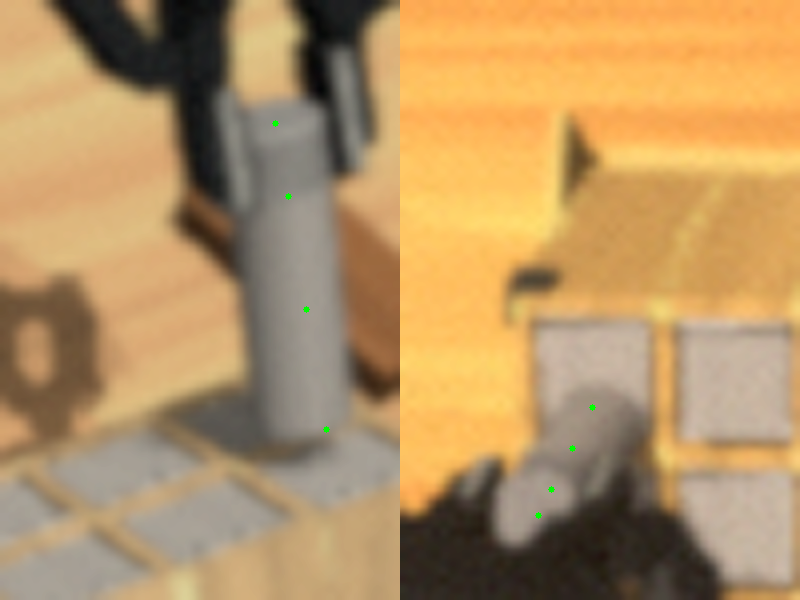

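Measured edges: the saturation edges show only about 0.02 rad of real tilt, and the pad was hiding one side of the cap. The tube does sit about 2 mm to -y and 2 mm to -x of the TCP line, so I'll offset for that and enter gently.

```bash
python3 -m crank '[[-0.009,0.006,0,0,0,0,1],[0,0,0.008,0,0,0,1],[0,0,0.008,0,0,0,1],[0,0,0.008,0,0,0,1],[0,0,0.008,0,0,0,1],[0,0,0.008,0,0,0,1],[0,0,0.008,0,0,0,1],[0,0,0.008,0,0,0,1],[0,0,0.008,0,0,0,1],[0,0,0,0,0,0,1]]'
python3 -c "
from h import *
mouth(23,46,29)"
```

```text
time_s: 25.65
eef_pos: [549.4, 185.1, 223.3]
tcp_rot: [0.012, 0.962, -0.003, 0.272]
force: [0.4, -0.0, -0.9]
gripper_width: 28.2
grip_force: 43.9
shift [ 0.0084 -0.005   0.0748] rows 0.6 turn [ 0.001   0.0015 -0.0016] rows 0.0 shift after turn [ 0.0083 -0.0049  0.0749] w 28.2 F [ 0.4 -0.  -0.9] pos [549.4 185.1 223.3] t 25.65
in crate frame [26.3 48.  58.9] Fcrate [-0.1 -0.  -1. ] grip 43.92186292796396
```

```bash
python3 -m crank '[[0.002,0,0.01,0,0,0,1],[0,0,0.01,0,0,0,1],[0,0,0.01,0,0,0,1],[0,0,0.01,0,0,0,1],[0,0,0.01,0,0,0,1],[0,0,0.01,0,0,0,1],[0,0,0.01,0,0,0,1],[0,0,0.005,0,0,0,1],[0,0,0.005,0,0,0,1],[0,0,0.004,0,0,0,1],[0,0,0,0,0,0,1],[0,0,0,0,0,0,1]]'
python3 -c "
from h import *
mouth(23,46,25)"
```

```text
time_s: 26.85
eef_pos: [566.4, 184.9, 194.9]
tcp_rot: [0.012, 0.962, -0.003, 0.273]
force: [-0.5, 0.0, -1.1]
gripper_width: 27.6
grip_force: 43.9
shift [ 0.0076 -0.0053  0.0021] rows 0.1 turn [ 0.0013  0.0027 -0.0015] rows 0.0 shift after turn [ 0.0076 -0.0053  0.0021] w 27.6 F [-0.5  0.  -1.1] pos [566.4 184.9 194.9] t 26.85
in crate frame [26.  48.1 25.9] Fcrate [-1.  -0.  -0.7] grip 43.915346518624574
```

```bash
python3 -m crank '[[0,0,0.007,0,0,0,1],[0,0,0.007,0,0,0,1],[0,0,0.007,0,0,0,1],[0,0,0,0,0,0,1]]'
python3 -c "
from h import *
mouth(23,46,10)"
python3 -m crank '[[0,0,0.007,0,0,0,1],[0,0,0.007,0,0,0,1],[0,0,0.003,0,0,0,1],[0,0,0,0,0,0,1],[0,0,0,0,0,0,1]]'
python3 -c "
from h import *
mouth(23,46,10)"
```

```text
time_s: 27.25
eef_pos: [570.8, 184.6, 187.2]
tcp_rot: [0.012, 0.962, -0.003, 0.272]
force: [0.1, -0.9, -1.3]
gripper_width: 28.1
grip_force: 43.9
shift [ 0.0068 -0.0051  0.0175] rows 0.2 turn [ 0.0011  0.0018 -0.0016] rows 0.0 shift after turn [ 0.0068 -0.005   0.0175] w 28.1 F [ 0.1 -0.9 -1.3] pos [570.8 184.6 187.2] t 27.25
in crate frame [25.7 48.  17. ] Fcrate [-0.6 -0.9 -1.2] grip 43.91253413166851
time_s: 27.75
eef_pos: [574.4, 184.6, 181.9]
tcp_rot: [0.012, 0.962, -0.003, 0.272]
force: [-0.5, 0.1, -0.8]
gripper_width: 28.1
grip_force: 43.9
shift [ 0.0075 -0.0053  0.0014] rows 0.1 turn [ 0.0013  0.0025 -0.0015] rows 0.0 shift after turn [ 0.0075 -0.0053  0.0014] w 28.1 F [-0.5  0.1 -0.8] pos [574.4 184.6 181.9] t 27.75
in crate frame [26.  48.1 10.6] Fcrate [-0.8  0.1 -0.4] grip 43.91532295849174
```

mouth12 is empty. Releasing and withdrawing.

```bash
python3 -m crank '[[0,0,0,0,0,0,0.4],[0,0,0,0,0,0,0.4],[0,0,0,0,0,0,0.4],[0,0,0,0,0,0,0.4],[0,0,0,0,0,0,0.4],[0,0,0,0,0,0,0.4],[0,0,0,0,0,0,0.4],[0,0,0,0,0,0,0.4],[0,0,-0.05,0,0,0,0.4],[0,0,-0.1,0,0,0,0.4],[0,0,-0.1,0,0,0,0.4],[0,0,-0.1,0,0,0,0.4],[0,0,-0.1,0,0,0,0.4],[0,0,0,0,0,0,0.4],[0,0,0,0,0,0,0.4]]'
python3 - <<'E'
from h import *
# compare crate region with the start picture (flap shut, no tube) in scene view; tubes gone; bystanders unchanged
a=camera("scene").astype(int)[:,:,::-1]; o=cv2.imread("raw_scene0.png").astype(int)
d=cv2.GaussianBlur(np.abs(a-o).max(2).astype(np.float32),(0,0),1.5)
for x,y in(((353,173)),(325,173),(335,180),(342,166),(317,187),(307,180)): print(x,y,d[y-4:y+5,x-4:x+5].max().round(1))
m=(d>25).astype(np.uint8); n,l,s,c=cv2.connectedComponentsWithStats(m)
print([(*s[i][:5],) for i in range(1,n) if s[i][4]>15])
E
```

```text
time_s: 29.25
eef_pos: [480.2, 187.0, 336.7]
tcp_rot: [0.012, 0.962, -0.002, 0.274]
force: [-0.0, 0.6, -0.5]
gripper_width: 51.0
grip_force: 0.0
353 173 2.1
325 173 4.0
335 180 2.3
342 166 2.3
317 187 2.3
307 180 5.3
[(np.int32(136), np.int32(0), np.int32(23), np.int32(43), np.int32(447)), (np.int32(209), np.int32(0), np.int32(50), np.int32(20), np.int32(538)), (np.int32(305), np.int32(0), np.int32(11), np.int32(4), np.int32(31)), (np.int32(244), np.int32(0), np.int32(134), np.int32(96), np.int32(5238)), (np.int32(369), np.int32(0), np.int32(23), np.int32(22), np.int32(278)), (np.int32(418), np.int32(0), np.int32(7), np.int32(4), np.int32(27)), (np.int32(164), np.int32(2), np.int32(6), np.int32(5), np.int32(19)), (np.int32(170), np.int32(13), np.int32(8), np.int32(5), np.int32(30)), (np.int32(217), np.int32(49), np.int32(95), np.int32(113), np.int32(3422)), (np.int32(149), np.int32(75), np.int32(14), np.int32(18), np.int32(166)), (np.int32(126), np.int32(218), np.int32(23), np.int32(29), np.int32(408)), (np.int32(197), np.int32(277), np.int32(21), np.int32(28), np.int32(396))]
```

All flaps look as they did at the start. On the bench only the two tubes have gone (changes at 126,218 and 197,277), and nothing else has moved. Handing in.

```bash
python3 -c "
from cell import *
print(hand_in())"
```

```text
the job is handed in; nothing more can be done
None
```

Both tubes were released into the two empty cells, the lower middle (mouth01) and the upper left (mouth12). Afterwards all six flaps were shut and nothing else on the bench had moved; I couldn't see the cell floors, and the hand-in returned no verdict.

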